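Put the stock jar away in the push-catch drawer

ROBOT

A 6-joint arm with a two-finger parallel gripper is mounted at the origin on the work surface. World frame = base frame: x ahead of the robot, y to its left, z up, the work surface at z = 0. Lengths are in m, angles in rad, forces in N, time in s.
With the tool pointing down it reaches from about 0.35 to 0.975 m from the base axis. Payload 7.1 kg.
Tool frame: the origin (TCP) lies midway between the tips of the shut fingers; the grasp point (between the pads) lies 19 mm behind it; z points along the fingers, y is the line along which they close (so a half turn about z gives the same grasp; the last joint's range is limited). The gripper opens to 88 mm and grips with 3 to 60 N. Pads are 20 mm wide; open, the fingers measure 115 mm over their backs; the gripper's body (75 mm by 178 mm) begins 61 mm behind the grasp point.
Start: joints at [-1.305, 0.423, 1.63, -0, 1.089, -0.019], TCP at [0.176, -0.6, 0.223] pointing down, gripper open.
Joint ranges: [-3, 3], [-0.9, 2.11], [0.09, 2.58], [-1.31, 4.45], [0.11, 2.69], [-2.54, 2.54]. Speed limits (rad/s): [2.39, 2.39, 3.01, 3.14, 3.14, 3.14].

INTERFACE

Orientations are given as a unit quaternion [w, x, y, z].
In Python, from station import move_pose, movel, movej, command_gripper, wait, inverse_kinematics, read_camera, camera_info, MotionError, job_done, get_time, get_joint_pos, get_qvel, get_effort, get_tcp_pos, get_ee_rot, get_ft_force, get_ft_torque, get_grip_width, get_finger_force gives the robot as it stands. Calls block until the motion is done:
- move_pose(position, orientation): joint-space move of the TCP to a pose.
- movel(position, frame=None, v=0.15, until_force=None): straight line of the TCP; frame=None keeps the orientation; v is the mean speed in m/s. With until_force (N) it stops when the force on the tool has changed by that much, and returns True; else False.
- movej(angles): joint-space move.
- command_gripper(opening): opening from 0.0 (shut) to 1.0 (fully open); the grip force is fixed at half the most; returns when the fingers have stopped.
- wait(seconds).
- inverse_kinematics(position, orientation): joint angles nearest the present ones, or None.
- read_camera(name): name is "side" or "top" or "wrist"; returns the picture (400x640x3 uint8, red, green, blue); there is no depth.
- camera_info(name): a dict with "intrinsics" (3x3 intrinsics, pixels), "T" (4x4, takes a point from camera to world coordinates); the wrist camera has in their place "tool_from_camera" (4x4, takes a point from camera to tool coordinates, whose origin is the TCP and whose axes are the flange's). Camera axes: x right, y up, looking along -z (the intrinsics and any distortion apply to the point x, -y, -z); pixel columns grow to the right and rows downward; lengths in m; the calibration is good to about 2 mm. A picture is of the moment at which its call begins: read the wrist's pose just before it. camera_info takes no time and is no camera call.
A pose or a line that the arm cannot do raises MotionError and nothing moves.
- job_done(): hands the job in; it is judged then, once.
Readings, each from a call of its own:
- get_time(): time.
- get_joint_pos(): joint angles.
- get_qvel(): joint speeds.
- get_effort(): joint torques, N m.
- get_tcp_pos(): TCP position.
- get_ee_rot(): TCP orientation.
- get_ft_force(): force on the tool from outside, world axes, zero at the start.
- get_ft_torque(): the same for the moment, N m.
- get_grip_width(): opening from 0.0 (shut) to 1.0 (fully open).
- get_finger_force(): force on a finger pad.
Only numpy, scipy, OpenCV 4.12 (cv2) and the standard library are available. Lean on these libraries where they do the work, as an engineer would, in place of code of your own. Each camera call takes 0.05 s, during which the arm holds its last target. There are 200 camera calls.

TASK

Put the squat glass jar with the flat steel lid away in the bottom right-hand drawer of the counter cabinet: press the drawer in and let go so that its push-catch springs it open, draw it right out, and set the jar down gently, upright, in the drawer's front compartment. Then push the drawer home until the catch takes hold, and see that it stays shut once you let go of it (if it has sprung out again, push it again). Leave everything else standing where it is.

Things in the scene. Friction and masses are not known exactly. Their poses are not given: they have to be found in the camera images.
- cabinet: Dark wooden counter-top cabinet, 352 wide, 220 deep, 250 high, fixed to the table to the right, its front turned to the middle of the table: two columns (pitch 170), two rows of drawers. Origin: front plane of its carcass, middle of its width, table level; x points from the front into the cabinet, y to the left as one faces the front, z up. Porcelain and cartons stand on its top, 85 or more behind the front.
- drawer (a joint): Metres that the drawer to use (bottom row, right: the one nearer the robot) is out: 0 = shut on its catch (0 to 0.002), -0.0075 = pressed in to the stop, 0.145 = fully out. When shut it cannot be pulled. Pressed in to the stop (6 mm or more, 4 to 6 N) and let go, it is sprung out to about 0.05, after the hand, and stays there; further out it slides freely (0.5 N plus 7 N per m/s).
- drawer_front (a point): Centre of that drawer's front panel, on its outer face (164 wide, 104 high, 12 thick, lower edge 16 above the table); axes as the cabinet's. Shut, the panel stands 7.5 clear of the carcass. To shut it push it to the stop (the spring resists 1 to 4 N over the last 50) and let go: it comes back 7 and holds. Pushed less than 5 past shut it does not catch and springs out; pressed again when shut, it also springs out.
- drawer_knob (a point): Centre of the head of that drawer's round turned steel knob: 26 diameter, 14 thick along x, its flat end 7 in front of this point (-x), the panel's face 30 behind it, neck 12 diameter. Moves with the drawer; axes as the cabinet's; 68 above the table.
- top_knob (a point): Head centre of the same knob on the shut, fixed drawer straight above (panel from 131 to 235 above the table, in the plane of the shut lower panels). The upper panels and knobs leave no room for an upright gripper at the bottom row: come in tilted, pointing forward and down.
- drawer_cell (a point): Centre of the floor of that drawer's front compartment, 36 above the table; moves with the drawer, axes as the cabinet's. 105 long in x (front panel at -52, cross partition 55 high at +52), 136 wide in y, sides 64 high, 6 thick; the front panel rises 84 above the floor. Fully out, this point is 100 in front of the carcass. The way in is 86 high above the floor.
- jar: The jar to put away: squat, straight glass jar with a flat steel lid, reddish contents; body 50 diameter, lid 54 diameter and 14 thick at the top, 68 high in all, 150 to 310 g, standing loose on the left half of the table. Origin: centre of its underside, z up. Grip it round the glass or the lid.
- pot: Rounded blue-and-white glazed porcelain pot with a small knob on its lid, 72 diameter, 100 high. Origin at its underside. Leave it.
- left_knob (a point): Knob head centre of the bottom-left drawer, which stands 0 to 25 mm open. Leave that drawer as it is.
- mortar: Brass mortar, 104 diameter, 85 high. Leave it.
- pestle: Brass pestle, 150 long, 22 thick, lying. Leave it.
- amber: Slim brown glass bottle, 54 diameter, 125 high, upright. Leave it.
- scoop: Small steel scoop, 160 long, 26 high, lying. Leave it.
- weight: Brass balance weight, 32 diameter, 38 high. Leave it.
- packet: Cardboard packet, 110 by 75 by 35. Leave it.
There are look-alikes about, which are no part of the job. What is meant by the jar is not yellow, and is the smaller of those in its own colour.

How it is judged:
By the outcome, as a careful person would: the job done as asked, in the order asked, and still so for the second after the job is handed in, with the robot touching nothing.
It also fails if it takes over 70 s, if anything falls off the work surface, if the arm or the gripper's body presses on something with over 40 N, if the wrist force passes 120 N, or if a joint passes its speed limit or range.

## Working session

There is one attempt and no reset: what is moved stays moved. The work goes in short steps, each a Python script; the robot and the scene stay as the last script left them, time stands still between calls to the robot, and variables do not carry over. Pictures are saved under pics/ and viewed, at most 10 in all, crops included, and the job is handed in when it is done.

```bash
ls; mkdir -p pics; python3 - <<'E'
from station import *
import cv2, numpy as np
for n in ("top","side"):
    im=read_camera(n); cv2.imwrite(f"pics/{n}0.png",im[:,:,::-1])
    print(n,camera_info(n))
print(camera_info("wrist"),get_ee_rot(),get_time())
E
```

```text
pics
top {'intrinsics': array([[373.06496315,   0.        , 316.34326246],
       [  0.        , 373.06496315, 191.7457878 ],
       [  0.        ,   0.        ,   1.        ]]), 'T': array([[-0.11251462,  0.97023624, -0.21443435,  0.30080089],
       [-0.99363393, -0.1110915 ,  0.01871595,  0.09697379],
       [-0.00566294,  0.21517507,  0.97655907,  1.05090824],
       [ 0.        ,  0.        ,  0.        ,  1.        ]])}
side {'intrinsics': array([[450.62865472,   0.        , 320.73553237],
       [  0.        , 450.62865472, 204.041815  ],
       [  0.        ,   0.        ,   1.        ]]), 'T': array([[-0.96877466,  0.15094993, -0.19669716,  0.3054387 ],
       [-0.2478795 , -0.57171813,  0.78210877,  0.87291651],
       [ 0.00560393,  0.80644436,  0.59128343,  0.75447335],
       [ 0.        ,  0.        ,  0.        ,  1.        ]])}
{'intrinsics': array([[302.45016658,   0.        , 321.99584437],
       [  0.        , 302.45016658, 199.13103642],
       [  0.        ,   0.        ,   1.        ]]), 'tool_from_camera': array([[ 8.10259878e-04,  9.56342299e-01,  2.92247757e-01,
         8.14891942e-02],
       [ 9.99999663e-01, -8.12960468e-04, -1.12203164e-04,
        -5.57809777e-04],
       [ 1.30281242e-04,  2.92247750e-01, -9.56342635e-01,
        -1.61207634e-01],
       [ 0.00000000e+00,  0.00000000e+00,  0.00000000e+00,
         1.00000000e+00]])} [-6.72001685e-04  9.89880061e-01  1.41904918e-01 -8.55799823e-05] 0.1
```

View pics/top0.png

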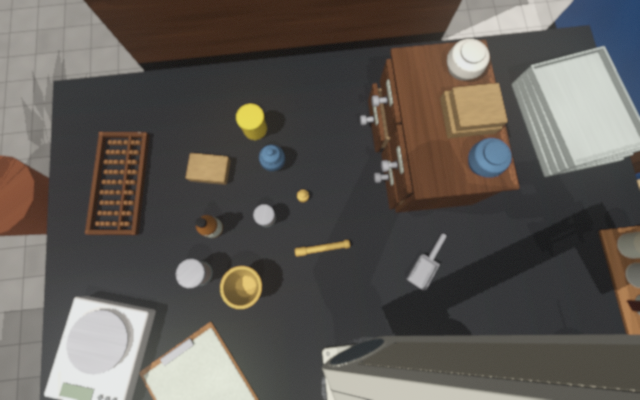

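View pics/side0.png

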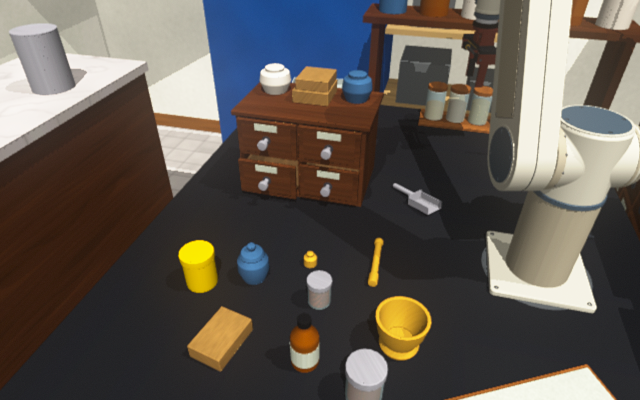

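The top view shows the cabinet on the right with its knobs at about (365–390, 100–180). Jar candidates in the top view:
- Small steel-lidded jar at (264,215), side view (319,290).
- Larger steel-lidded jar at (193,273), side view (366,375).
- Yellow jar at (251,120), side view (199,266).

I choose the small one at (264,215) and check it in a close crop, together with the knobs.

```bash
python3 - <<'E'
import cv2, numpy as np
t=cv2.imread("pics/top0.png"); s=cv2.imread("pics/side0.png")
def c(im,x,y,w,h,k): return cv2.resize(im[y:y+h,x:x+w],None,fx=k,fy=k,interpolation=cv2.INTER_CUBIC)
A=c(t,355,70,80,60*2,5)[:600]      # 400x600
A=c(t,355,40,80,120,5) if 0 else c(t,355,75,80,120,5)
B=c(s,235,110,80*2,120,2.5)        # 400x300
C=c(s,290,260,50,50*3//4*2,4)[:300]; D=c(s,340,340,50,60,4)
R=np.zeros((600,400,3),np.uint8); R[:300]=B; R[300:300+min(300,C.shape[0]),:200]=C[:300]; R[300:300+D.shape[0],200:]=D
cv2.imwrite("pics/m1.png",np.hstack([A,R]))
E
```

```text
(no output)
```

View pics/m1.png

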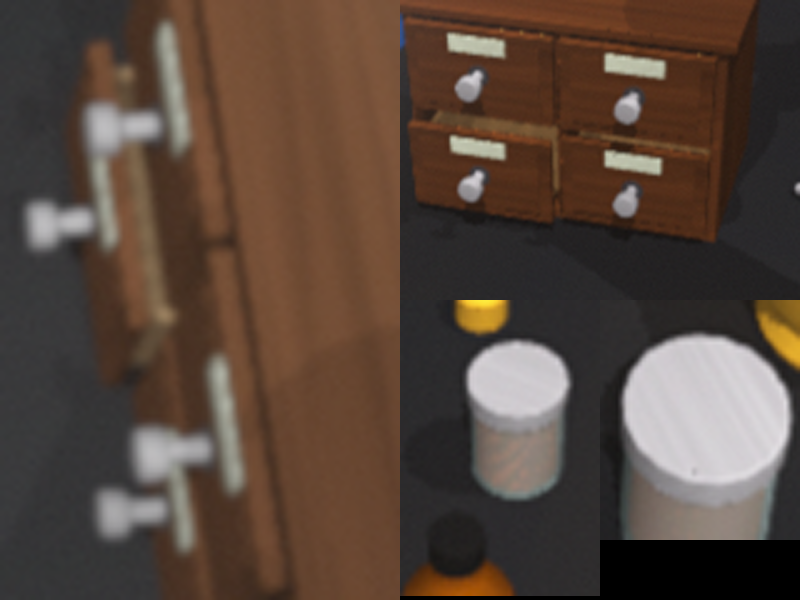

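The crop shows the small jar (top view 264,215) as steel-lidded with pinkish contents, and the other one of that kind is clearly bigger, so the choice holds. The knob heads are clear in both views: lower right at about top (378,178), side (325,191).

```bash
cat >h.py <<'E'
from station import *
import numpy as np, cv2
from scipy.spatial.transform import Rotation as Rot
def T_of(n):
    ci=camera_info(n)
    if n!="wrist": return ci["intrinsics"],ci["T"]
    q=get_ee_rot(); T=np.eye(4); T[:3,:3]=Rot.from_quat(np.r_[q[1:],q[0]]).as_matrix(); T[:3,3]=get_tcp_pos()
    return ci["intrinsics"],T@ci["tool_from_camera"]
def ray(KT,px):
    K,T=KT; p=np.linalg.solve(K,[px[0],px[1],1.]); d=T[:3,:3]@[p[0],-p[1],-p[2]]
    return T[:3,3],d/np.linalg.norm(d)
def plane(KT,px,z):
    o,d=ray(KT,px); return o+d*(z-o[2])/d[2]
def proj(KT,P):
    K,T=KT; c=T[:3,:3].T@(np.asarray(P)-T[:3,3]); u=K@[c[0],-c[1],-c[2]]; return u[:2]/u[2]
def tri(*rs):
    A=np.zeros((3,3));b=np.zeros(3)
    for o,d in rs:
        M=np.eye(3)-np.outer(d,d);A+=M;b+=M@o
    P=np.linalg.solve(A,b); return P,max(np.linalg.norm(np.cross(P-o,d)) for o,d in rs)
def quat(z,y):
    z=np.array(z,float);z/=np.linalg.norm(z);y=np.array(y,float);y-=z*(y@z);y/=np.linalg.norm(y)
    q=Rot.from_matrix(np.c_[np.cross(y,z),y,z]).as_quat(); return np.r_[q[3],q[:3]]
def save(n,f):
    im=read_camera(n);cv2.imwrite(f"pics/{f}.png",im[:,:,::-1]);return im
E
python3 - <<'E'
from h import *
np.set_printoptions(precision=4,suppress=True)
t,s=T_of("top"),T_of("side")
A=lambda x,y:((x+.5)/5-.5+355,(y+.5)/5-.5+75); B=lambda x,y:((x-400+.5)/2.5-.5+235,(y+.5)/2.5-.5+110)
for n,a,b,z in [("lr",A(113,514),B(626,203),.068),("ur",A(152,451),B(627,110),.183),("ll",A(42,225),B(469,188),.068),("ul",A(103,128),B(468,89),.183)]:
    print(n,tri(ray(t,a),ray(s,b)),plane(t,a,z),plane(s,b,z))
im=cv2.imread("pics/top0.png"); h=cv2.cvtColor(im,cv2.COLOR_BGR2HSV)
m=((h[...,1]<60)&(h[...,2]>110)).astype(np.uint8); m[:, :245]=0;m[:,285:]=0;m[:195]=0;m[235:]=0
c=max(cv2.findContours(m,0,1)[0],key=cv2.contourArea); e=cv2.fitEllipse(c); print(e)
print("jar",plane(t,e[0],.066), plane(s,(319.1,279.4),.068), tri(ray(t,e[0]),ray(s,(319.1,279.4))))
E
```

```text
lr (array([ 0.5361, -0.0899,  0.0723]), np.float64(0.00030977405845004745)) [ 0.5375 -0.0907  0.068 ] [ 0.5373 -0.0959  0.068 ]
ur (array([ 0.5374, -0.0917,  0.185 ]), np.float64(0.0008369358616235236)) [ 0.5388 -0.0921  0.183 ] [ 0.5373 -0.0948  0.183 ]
ll (array([ 0.7075, -0.0752,  0.0714]), np.float64(0.000481868590072772)) [ 0.7084 -0.0758  0.068 ] [ 0.71  -0.08   0.068]
ul (array([ 0.7078, -0.0931,  0.184 ]), np.float64(0.0005544329651045574)) [ 0.7089 -0.0933  0.183 ] [ 0.7079 -0.0945  0.183 ]
((263.1683349609375, 214.48617553710938), (20.202157974243164, 21.074993133544922), 2.870485782623291)
jar [0.4714 0.2261 0.066 ] [0.4708 0.2248 0.068 ] (array([0.4708, 0.2257, 0.069 ]), np.float64(0.00015807889102262442))
```

```bash
cat >>h.py <<'E'
def tilt(deg,s=1): # deg from vertical, leaning away from cabinet, tips to -Y
    a=np.radians(deg); return quat([0,-np.sin(a),-np.cos(a)],[s,0,0])
KX,KY,KZ=0.537,-0.092,0.068     # shut knob head centre
JAR=np.array([0.471,0.2258])
E
python3 - <<'E'
from h import *
np.set_printoptions(precision=3,suppress=True)
for d in (45,55,60):
  for s in (1,-1):
    for P in ([.537,-.085,.068],[.537,.15,.068],[.537,.15,.3]):
        print(d,s,P,inverse_kinematics(P,tilt(d,s)))
for s in (1,-1):
  for P in ([*JAR,.04],[*JAR,.3],[.537,-.03,.075],[.537,-.03,.3]): print(15,s,inverse_kinematics(P,tilt(15,s)))
E
```

```text
45 1 [0.537, -0.085, 0.068] [ 0.223  0.707  1.884 -0.94   1.023  0.93 ]
45 1 [0.537, 0.15, 0.068] [ 0.584  0.79   1.656 -0.665  1.274  0.977]
45 1 [0.537, 0.15, 0.3] [ 0.584  0.476  1.578 -0.631  1.587  0.739]
45 -1 [0.537, -0.085, 0.068] [ 0.223  0.707  1.884 -0.94   1.023 -2.212]
45 -1 [0.537, 0.15, 0.068] [ 0.584  0.79   1.656 -0.665  1.274 -2.165]
45 -1 [0.537, 0.15, 0.3] [ 0.584  0.476  1.578 -0.631  1.587 -2.402]
55 1 [0.537, -0.085, 0.068] [ 0.283  0.79   1.855 -1.028  1.164  1.05 ]
55 1 [0.537, 0.15, 0.068] [ 0.627  0.873  1.599 -0.736  1.418  1.038]
55 1 [0.537, 0.15, 0.3] [ 0.627  0.551  1.557 -0.732  1.691  0.794]
55 -1 [0.537, -0.085, 0.068] [ 0.283  0.79   1.855 -1.028  1.164 -2.092]
55 -1 [0.537, 0.15, 0.068] [ 0.627  0.873  1.599 -0.736  1.418 -2.104]
55 -1 [0.537, 0.15, 0.3] [ 0.627  0.551  1.557 -0.732  1.691 -2.347]
60 1 [0.537, -0.085, 0.068] [ 0.308  0.835  1.838 -1.062  1.237  1.098]
60 1 [0.537, 0.15, 0.068] [ 0.644  0.917  1.57  -0.768  1.49   1.061]
60 1 [0.537, 0.15, 0.3] [ 0.644  0.589  1.548 -0.779  1.742  0.817]
60 -1 [0.537, -0.085, 0.068] [ 0.308  0.835  1.838 -1.062  1.237 -2.044]
60 -1 [0.537, 0.15, 0.068] [ 0.644  0.917  1.57  -0.768  1.49  -2.081]
60 -1 [0.537, 0.15, 0.3] [ 0.644  0.589  1.548 -0.779  1.742 -2.325]
15 1 [ 0.555  0.62   1.866 -0.306  0.82   0.783]
15 1 [ 0.555  0.258  1.707 -0.229  1.323  0.628]
15 1 [ 0.071  0.537  1.909 -0.387  0.752  0.363]
15 1 [ 0.071  0.222  1.754 -0.281  1.198  0.178]
15 -1 [ 0.555  0.62   1.866 -0.306  0.82  -2.359]
15 -1 [ 0.555  0.258  1.707 -0.229  1.323 -2.514]
15 -1 None
15 -1 None
```

```bash
python3 - <<'E'
from h import *
np.set_printoptions(precision=4,suppress=True)
t=T_of("top")
for n,p,z in [("pot",(272,152),.1),("weight",(303,195),.038),("amber",(205,222),.125)]: print(n,plane(t,p,z))
p=get_tcp_pos(); movel([p[0],p[1],.5],v=.3); command_gripper(0)
q=tilt(40)
move_pose([.45,.1,.5],q); move_pose([KX,.08,.25],q)
movel([KX,-.04,.062],v=.15)
print(movel([KX,-.105,.062],v=.025,until_force=10),get_tcp_pos(),get_ft_force())
p=get_tcp_pos()
movel([KX,p[1]+.1,.062],v=.15); wait(.3)
movel([KX,.12,.2],v=.25)
print(get_time()); save("side","s1"); a=save("top","t1")
s=cv2.imread("pics/s1.png")[100:240,230:400]; a=a[60:220,340:460,::-1]
A=np.zeros((480,760,3),np.uint8); A[:420,:][:, :400]=cv2.resize(s,None,fx=3,fy=3,interpolation=2)[:, :400]
A[:480,400:760]=cv2.resize(a,None,fx=3,fy=3,interpolation=2); cv2.imwrite("pics/m2.png",A)
E
```

```text
pot [0.6313 0.1843 0.1   ]
weight [0.5182 0.1154 0.038 ]
amber [0.4588 0.3646 0.125 ]
True [ 0.537  -0.0821  0.0617] [-0.6455  2.8309  1.707 ]
11.4417
```

View pics/m2.png

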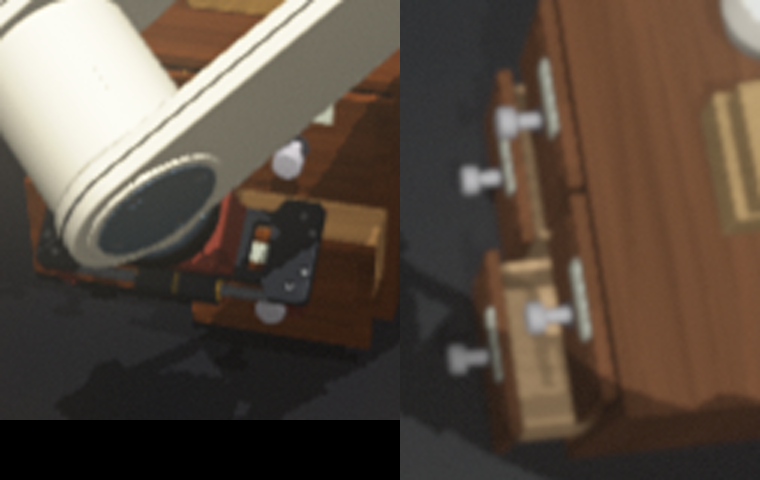

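The drawer has sprung out about 50 mm, with its knob head at about (360,179) in the full top view. I'll grip the knob and draw it out.

```bash
python3 - <<'E'
from h import *
np.set_printoptions(precision=4,suppress=True)
k=plane(T_of("top"),((60.5)/3-.5+340,(358.5)/3-.5+60),KZ); print(k)
a=np.radians(40); z=np.array([0,-np.sin(a),-np.cos(a)])
g=np.array([KX,k[1],KZ])+.017*z
command_gripper(.6)
movel(g-.09*z,v=.2); print(movel(g,v=.1,until_force=10))
command_gripper(0); print(get_grip_width(),get_finger_force(),get_tcp_pos(),get_ft_force())
p=get_tcp_pos()
print(movel([p[0],p[1]+.12,p[2]],v=.08,until_force=8),get_tcp_pos(),get_grip_width(),get_ft_force(),get_time())
E
```

```text
[ 0.5385 -0.0428  0.068 ]
False
0.2853283200157806 30.000473856925964 [ 0.5363 -0.0539  0.0552] [-3.7764  0.6415  3.9955]
True [0.5371 0.0413 0.055 ] 0.286921155192631 [0.811  0.4583 2.0029] 16.0
```

```bash
python3 - <<'E'
from h import *
np.set_printoptions(precision=4,suppress=True)
a=np.radians(40); z=np.array([0,-np.sin(a),-np.cos(a)])
command_gripper(.65); p=get_tcp_pos(); movel(p-.07*z,v=.12)
p=get_tcp_pos(); movel([p[0],p[1],.3],v=.3)
q=tilt(15); a=np.radians(15); z=np.array([0,-np.sin(a),-np.cos(a)])
command_gripper(1.0)
g=np.r_[JAR,.058]+.019*z
move_pose(g-.16*z,q)
print(movel(g,v=.15,until_force=8))
command_gripper(0); print(get_grip_width(),get_finger_force(),get_tcp_pos(),get_ft_force())
movel(g+[0,0,.18],v=.2); wait(.2)
print(get_grip_width(),get_ft_force(),get_time())
s=save("side","s3")[40:320,160:480]; t=save("top","t3")[60:220,340:460]
A=np.zeros((560,800,3),np.uint8); A[:490,:560]=cv2.resize(s,(560,490)); A[:320,560:]=cv2.resize(t,(240,320)); cv2.imwrite("pics/m3.png",A[:,:,::-1])
E
```

```text
False
0.6088448415130506 30.000374615192413 [0.471  0.2209 0.0398] [-0.6751 -0.0344  2.447 ]
0.6050767441792487 [ 0.2423 -0.0167 -2.2988] 22.8083
```

View pics/m3.png

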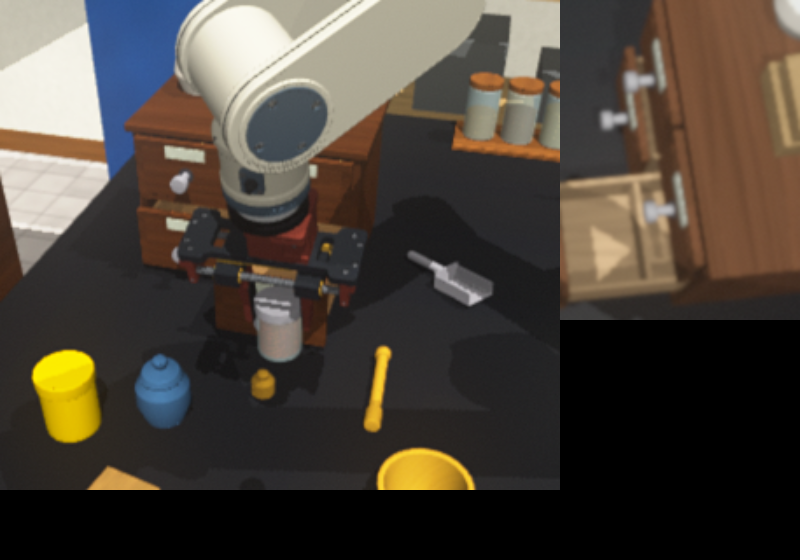

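The jar is held upright and the drawer is fully out, its empty front compartment visible at the left of the top crop. Placing it now.

```bash
python3 - <<'E'
from h import *
np.set_printoptions(precision=4,suppress=True)
a=np.radians(15); z=np.array([0,-np.sin(a),-np.cos(a)])
p=get_tcp_pos()
x,y=.537,-.032-.005; z0=.0398+.036
movel([x,y,p[2]],v=.2)
print(movel([x,y,z0+.012],v=.1,until_force=10)); wait(.2)
print(movel([x,y,z0-.006],v=.015,until_force=2.5),get_tcp_pos()-[x,y,z0],get_ft_force())
command_gripper(.82); print(get_grip_width(),get_ft_force())
p=get_tcp_pos(); movel(p-.12*z,v=.12); p=get_tcp_pos(); movel([x,.15,.35],v=.3)
print(get_time())
s=save("side","s4")[100:240,220:400]; t=save("top","t4")[60:220,330:460]
A=np.zeros((560,800,3),np.uint8); A[:311,:400]=cv2.resize(s,(400,311)); A[:492,400:]=cv2.resize(t,(400,492)); cv2.imwrite("pics/m4.png",A[:,:,::-1])
E
```

```text
False
True [-0.0001 -0.0001 -0.0001] [-0.5537 -0.2681  5.066 ]
0.8204478113985908 [-0.218   0.2644  0.5926]
29.4
```

View pics/m4.png

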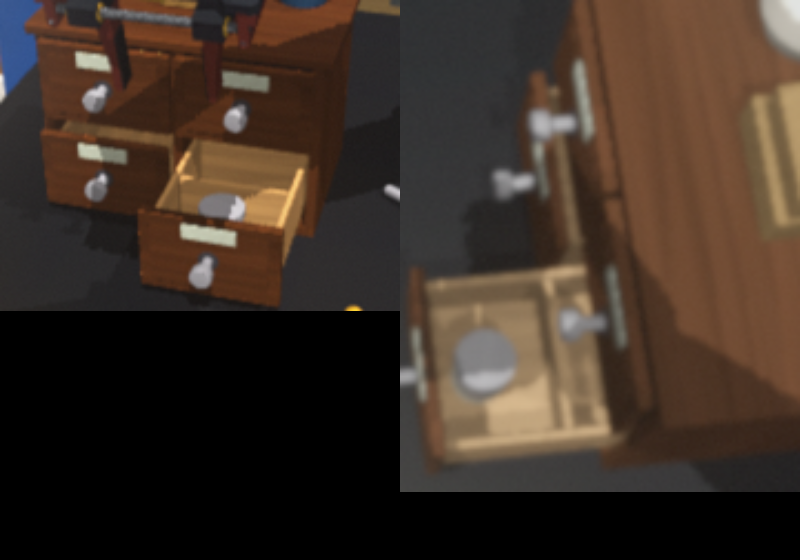

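The jar stands upright in the front compartment (lid at about (485,360) in the right crop). Now pushing the drawer home.

```bash
python3 - <<'E'
from h import *
np.set_printoptions(precision=4,suppress=True)
command_gripper(0); q=tilt(40)
move_pose([KX,.115,.25],q); movel([KX,.105,.062],v=.2)
print(movel([KX,.06,.062],v=.04,until_force=12))
print(movel([KX,-.06,.062],v=.06,until_force=12),get_tcp_pos(),get_ft_force())
print(movel([KX,-.105,.062],v=.02,until_force=8),get_tcp_pos(),get_ft_force())
p=get_tcp_pos(); movel([KX,p[1]+.03,.062],v=.03); movel([KX,.1,.15],v=.2); movel([KX,.15,.4],v=.3)
wait(.5); print(get_time())
s=save("side","s5")[100:350,180:460]; t=save("top","t5")[60:220,330:460]
A=np.zeros((560,800,3),np.uint8); A[:357,:400]=cv2.resize(s,(400,357)); A[:492,400:]=cv2.resize(t,(400,492)); cv2.imwrite("pics/m5.png",A[:,:,::-1])
E
```

```text
False
False [ 0.5373 -0.0598  0.062 ] [-0.986   1.8698 -1.1568]
True [ 0.537  -0.0839  0.0617] [-0.7646  4.4368  3.1539]
40.625
```

View pics/m5.png

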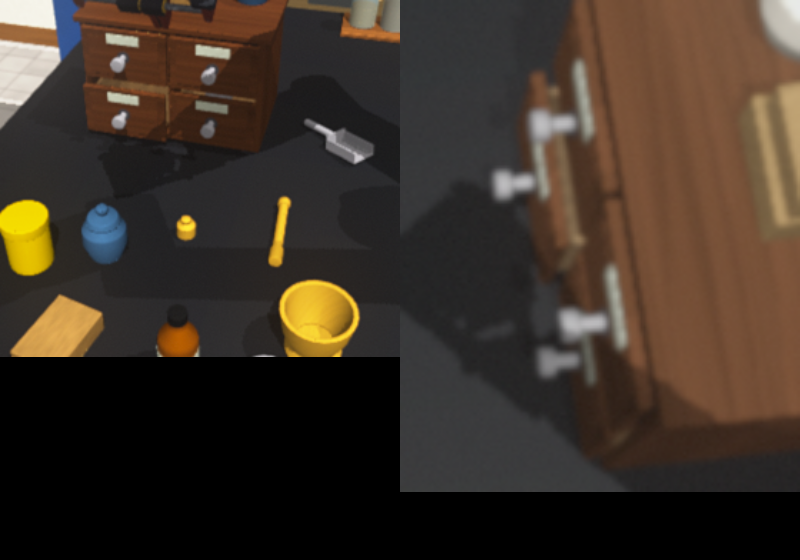

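The picture shows the right-hand drawer shut and holding, its knob head back at its first place (about (378,177) in the top view). Everything else stands where it was.

```bash
python3 -c "
from station import *
print(job_done())"
```

```text
the job is handed in; nothing more can be done
None
```

The jar is upright in the front compartment of the bottom right-hand drawer; the drawer was pushed home, stayed shut after I let go, and the job was handed in at about 41 s.

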